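# Hold a spring clip gaping over a broken spout's edge

### The arm

A 7-joint arm with a two-finger parallel gripper is mounted at the origin on the work surface. World frame = base frame: x ahead of the robot, y to its left, z up, the work surface at z = 0. Lengths are in mm, angles in rad, forces in N, time in s.
With the tool pointing down it reaches from about 400 to 850 mm from the base axis. Payload 4.5 kg.
Tool frame: the origin (TCP) lies between the finger pads; the fingertips stand 25 mm ahead of it and the grasp point (between the pads) lies 6 mm ahead of it (arm.tcp_to_tips is the distance from the TCP to the fingertips, in mm); z points along the fingers, y is the line along which they close (so a half turn about z gives the same grasp; the last joint's range is limited). The gripper opens to 88 mm and grips with 3 to 60 N. Pads are 18 mm wide; open, the fingers measure 123 mm over their backs; the gripper's body (75 mm by 187 mm) begins 45 mm behind the grasp point.
Start: joints at [1.182, 0.689, -0.195, 1.565, 0.157, 0.902, -0.215], TCP at [256.477, -569.974, 263.743] pointing down, gripper open.
Joint ranges: [-3.01, 3.01], [-0.46, 2.08], [-1.47, 1.51], [0.13, 2.56], [-1, 4.14], [0.04, 2.09], [-2.66, 2.66]. Speed limits (rad/s): [2.57, 2.57, 3.14, 3.14, 3.14, 3.14, 3.14].

### API

Orientations are given as a 3x3 rotation matrix whose columns are the frame's x, y, z axes.
In Python, from workcell import readout, cams, arm gives the robot as it stands. The module is installed in compiled form; this text tells all that it offers.
- The arm moves only by the tool move_arm, never from a script. Its argument "motion" is a list of rows, each a list of 7 numbers: the shift along the tool's x, y, z as a fraction of full scale, then the turn, a rotation vector about the tool's x, y, z as a fraction of full scale, then the opening, from -1 (shut) to 1 (fully open). In form: [[dx, dy, dz, rx, ry, rz, jaw], ...]. A call has 1 to 12 rows; each row shifts and turns the commanded pose from where the row before left it, along the tool's axes as they then stand; what a row does not reach is not made up. Full scale, the value 1, is 500 mm for a shift and 90 degrees for a turn. A row lasts 1/10 s, in which the tool goes at most 50 mm and 8.59 degrees, less where a joint would pass 70% of its speed; a pose out of reach is approached as far as the arm can. A call with a number of a shift or a turn outside -1 to 1 is refused whole. A call with a gripper value outside its range is refused whole. The fingers move at their own pace and stop on an object; "newtons" is the grip in N (left out, the last holds). Time passes only in rows, so rows that do not move let the fingers close. It gives the time, the measured TCP pose, the force, the opening and the grip force at its end, in the units of the state.
- readout.observe(): the state, without advancing time (a new reading comes with each control period).
- cams.camera(name): name is "side" or "top"; returns a dict with "img" (480x640x3 uint8, red, green, blue), "intrinsics" (3x3 intrinsics, pixels), "T" (4x4, takes a point from camera to world coordinates). Camera axes: x right, y down, z forward; pixel columns grow to the right and rows downward; lengths in mm; the calibration is good to about 2 mm. A picture is of the moment at which its call begins. There is no depth.
- arm.sign_off(): hands the job in; it is judged then, once.
The state is a dict: "clock": time; "joint_positions": joint angles; "qvel": joint speeds; "joint_torque": joint torques, N m; "tool_pos": TCP position; "orientation": TCP orientation; "ft_force": force on the tool from outside, world axes, zero at the start; "wrist_torque": the same for the moment, N m; "width": finger opening in mm; "finger_force": force on a finger pad.
Only numpy, scipy, OpenCV 4.12 (cv2) and the standard library are available. Lean on these libraries where they do the work, as an engineer would, in place of code of your own. Each camera call takes 0.05 s, during which the arm holds its last target. There are 200 camera calls.

### The job

Take the steel spring clip off the brass strip of its rack by squeezing its two handles together, carry it to the broken green teapot spout in the iron stand, and bring it down squeezed wide open over the middle of the upright shard's top edge, so that the edge stands well in between the two jaws, one on each side, ready for the restorer to place a sliver under them. Never let the clip knock or nip the porcelain, and leave the other things on the trolley where they are. Finish there still holding: keep the handles squeezed, the jaws gaping around the edge and touching nothing.

Things in the scene. Friction and masses are not known exactly. Their poses are not given: they have to be found in the camera images.
- clip: steel spring clip like a big clothes peg, 90 g, upright with jaws down, clamped on the rack's strip. Origin on its pivot pin, x along the pin, z up to the handles, y towards the jaw_a half; this body is that half, so it leans by half the opening when the clip is held level. Two sheet handles, 20 mm wide, splay up from the pin to end bars; jaw plates 26 mm wide along x, 3 mm thick, reach 40 mm below the pin
- handle_a (a point): centre of the end bar of one handle: a round bar 8 mm thick, 28 mm long along x, 42 mm above the pin and 24 mm to its side when closed. Squeezing the two bars together along y opens the jaws: 56 mm over the bars closed, about 33 mm at the stop (bars then 47 mm above the pin)
- handle_b (a point): the same on the other handle. The spring pushes back with about 3 N on each bar when closed, 7 to 8 N fully open; a grip of 15 to 30 N holds it against its stop
- clip_jaw (a joint): opening angle between the clip's two halves: 0 when clamped on the 4 mm strip, about 0.52 fully open at its stop (gap between the jaw tips then about 25 mm; 18 mm at 0.36); the spring closes it
- jaw_a (a point): inner lower lip of one jaw of the clip, middle of its width, 40 mm below the pin
- jaw_b (a point): inner lower lip of the other jaw, likewise
- rack: clip rack, fixed: dark wooden block 90 x 60 x 20 mm with an upright brass strip along its x, 70 mm long, 4 mm thick, top edge 65 mm above the trolley. Origin at the centre of the underside. The clip starts within 10 mm of the strip's middle, its jaws 15 mm down the strip, its pin 90 mm above the trolley and parallel to the strip
- rack_edge (a point): middle of the top edge of the brass strip
- stand: cast-iron round stand, 96 mm across, fixed, whose own small steel clip grips the broken green-glazed teapot spout: an upright shard of pot wall 60 mm wide along x, 5 mm thick along y, from 45 to 105 mm above the trolley, the spout sticking out 56 mm to -y below 90 mm height. Origin at the centre of the underside
- shard_edge (a point): middle of the shard's top edge, 105 mm above the trolley; x along the edge, y through the thickness, z up
- finial: blue-and-white tureen finial, 42 mm across, 62 mm tall, origin under its centre; leave alone
- brooch: pink porcelain brooch, 42 mm across, 12 mm tall; leave alone
- snuffer: pewter candle snuffer, 165 mm long along x, 29 mm tall cone at the origin; leave alone
- pin_vise: brass pin vise, about 100 mm long along x, 9 mm thick; leave alone
- loupe: black eye loupe, a ring 40 mm across and 22 mm tall; leave alone
- wax_jar: small amber wax jar with metal cap, 44 mm across, 45 mm tall; leave alone
- saucer: white saucer, 100 mm across, 18 mm tall; leave alone

How it is judged (in metres and radians):
On the way:
1. the clip, held squeezed open, is lifted clear of the rack's strip (value of joint clip_jaw above 0.3 rad and z of each of jaw_a, jaw_b in the frame of rack_edge above 0.006 m and contact force between clip and rack below 0.1 N and contact force between the fingers and clip above 2 N), for 0.2 s.
At the end, for the whole second after the job is handed in: clip held in the fingers (over 2 N), opened past 0.36 rad; jaw lips on opposite sides of the shard, each 4.5 mm or more from its mid-plane, 6 mm or more below its top edge and within 18 mm of the edge's middle along it; clip touches neither stand nor rack, robot does not touch the stand; clip still (value of joint clip_jaw above 0.36 rad and ((y of jaw_a in the frame of shard_edge above 0.0045 m and y of jaw_b in the frame of shard_edge below -0.0045 m) or (y of jaw_b in the frame of shard_edge above 0.0045 m and y of jaw_a in the frame of shard_edge below -0.0045 m)) and z of each of jaw_a, jaw_b in the frame of shard_edge below -0.006 m and x of jaw_a in the frame of shard_edge between -0.018 and 0.018 m and x of jaw_b in the frame of shard_edge between -0.018 and 0.018 m and height (world z) of clip above 0.112 m and contact force between the fingers and clip above 2 N and contact force between each of clip, the fingers, the arm and stand below 0.1 N and contact force between clip and rack below 0.1 N and linear speed of clip below 0.03 m/s); the arm keeps its last pose, push and grip.
It fails at once if the clip knocks or nips the porcelain or the stand (over 3 N) (contact force between clip and stand above 3 N).
It fails at once if the robot pushes on the spout or its stand (over 3 N) (contact force between any of the fingers, the arm and stand above 3 N).
It fails at once if another thing on the trolley is moved more than 20 mm (distance of any of finial, brooch, snuffer, pin_vise, loupe, wax_jar, saucer from where it was at the start of the episode above 0.02 m).
It also fails if it takes over 38 s, if anything falls off the work surface, if the arm or the gripper's body presses on something with over 40 N, if the wrist force passes 120 N, or if a joint passes its speed limit or range.

## Working session

There is one attempt and no reset: what is moved stays moved. The work goes in short steps, Python scripts to look and compute and a tool call to move; the robot and the scene stay as the last step left them, time stands still between calls to the robot, and variables do not carry over. Pictures are saved under pics/ and viewed, at most 10 in all, crops included, and the job is handed in when it is done.

Besides the shell and the picture viewer there is one more tool, called after "Emit:" by a JSON object that holds its "method" and its "body", one argument or row to a line. move_arm: Moves the arm, as the interface text tells. Shift numbers are shares of 500 mm and turn numbers shares of 90 degrees, none past 1 either way. Its arguments: {"type":"object","properties":{"motion":{"type":"array","items":{"type":"array","items":{"type":"number","minimum":-1,"maximum":1}}},"newtons":{"type":"number"}},"required":["motion"]}

```bash
mkdir -p pics; python3 - <<'E'
from workcell import readout,cams,arm
import cv2,numpy as np
s=readout.observe();print(s['clock'],s['tool_pos'],s['orientation'],s['width'])
for n in('top','side'):
    c=cams.camera(n);cv2.imwrite(f'pics/{n}0.png',c['img'][:,:,::-1]);print(c['intrinsics'],c['T'])
E
```

```text
0.0 [ 256.16781868 -569.46125566  262.91457634] [[ 9.11903367e-01  4.10404061e-01 -8.69643517e-04]
 [ 4.10404960e-01 -9.11901976e-01  1.59857896e-03]
 [-1.36966344e-04 -1.81465555e-03 -9.99998344e-01]] 87.95520985927486
[[612.25937845   0.         322.39156732]
 [  0.         612.25937845 237.5112711 ]
 [  0.           0.           1.        ]] [[ 1.62521773e-02 -9.97183904e-01  7.32128956e-02  4.62582807e+02]
 [-9.99806850e-01 -1.70168649e-02 -9.83304287e-03 -5.86400716e+00]
 [ 1.10512060e-02 -7.30389461e-02 -9.97267859e-01  1.43080070e+03]
 [ 0.00000000e+00  0.00000000e+00  0.00000000e+00  1.00000000e+00]]
[[589.94067702   0.         318.25745555]
 [  0.         589.94067702 232.15022059]
 [  0.           0.           1.        ]] [[-9.66495286e-01 -1.29773143e-01  2.21462849e-01  2.97423684e+02]
 [-2.56213865e-01  5.39955166e-01 -8.01749882e-01  1.02186902e+03]
 [-1.55344070e-02 -8.31629334e-01 -5.55113801e-01  8.19848443e+02]
 [ 0.00000000e+00  0.00000000e+00  0.00000000e+00  1.00000000e+00]]
```

View pics/top0.png

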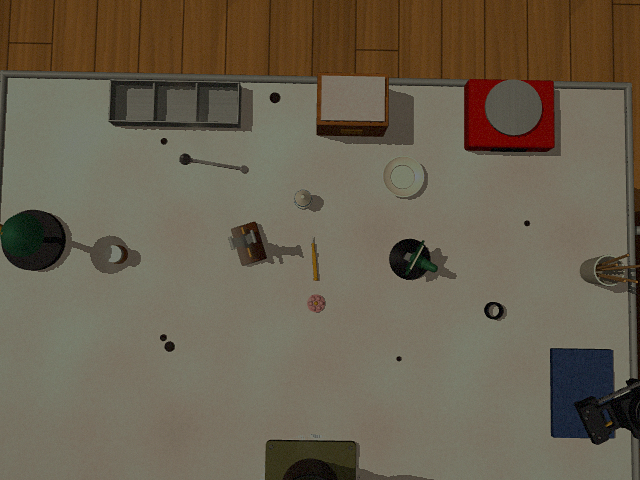

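View pics/side0.png

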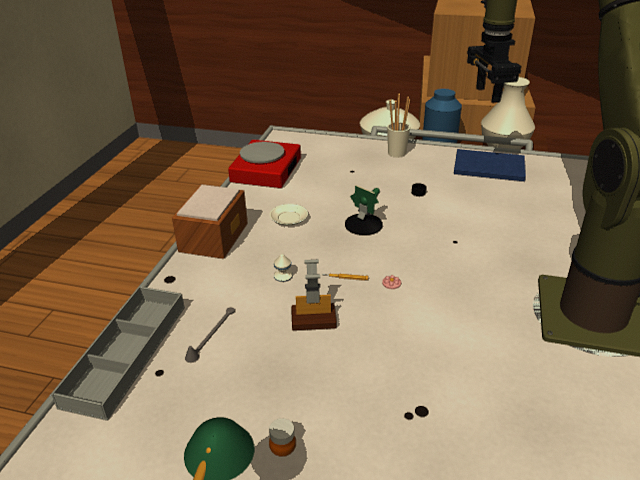

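Top view: clip and rack at about (250,243), stand at about (411,259). Side view: clip at (313,275), shard at (365,205). Next I'll enlarge these areas.

```bash
python3 - <<'E'
import cv2,numpy as np
t=cv2.imread('pics/top0.png');s=cv2.imread('pics/side0.png')
def c(i,x,y,w=80,h=60):return cv2.resize(i[y:y+h,x:x+w],(400,300),interpolation=cv2.INTER_CUBIC)
cv2.imwrite('pics/crops.png',np.vstack([np.hstack([c(t,210,213),c(t,375,230)]),np.hstack([c(s,270,250,120,90),c(s,325,175)])]))
E
```

```text
(no output)
```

View pics/crops.png

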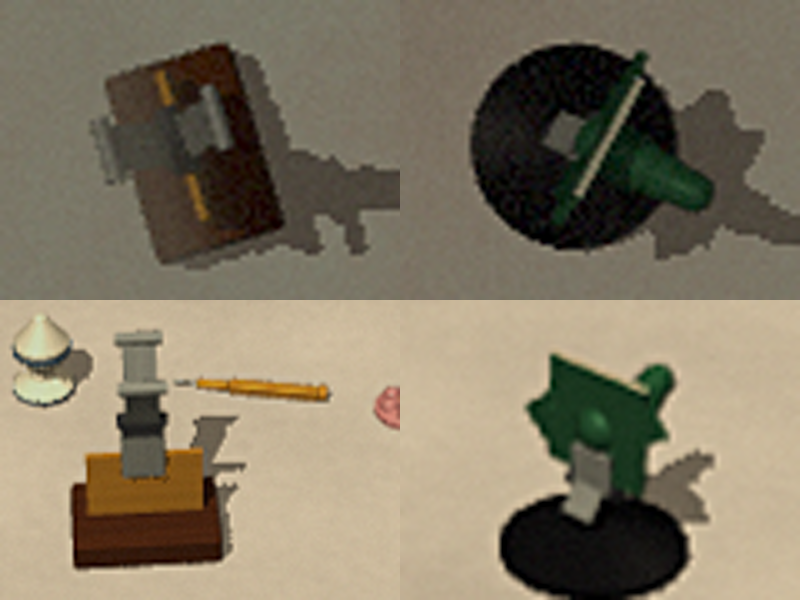

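Top view: handle bars at about (231.5,243) and (252.7,236.5), strip ends at (242.3,228.8) and (250.9,255.7), and shard top edge from (422.8,246) to (411,269). In the side view the bars are at about (311.4,261.2) and (312.5,276.2), and the edge ends at (355.6,186) and (374.5,194).

```bash
cat > h.py <<'E'
from workcell import readout,cams,arm
import cv2,numpy as np
def ray(c,u,v):
    d=c['T'][:3,:3]@np.linalg.solve(c['intrinsics'],[u,v,1.]);return c['T'][:3,3],d/np.linalg.norm(d)
def plane(c,u,v,z):
    o,d=ray(c,u,v);return o+d*(z-o[2])/d[2]
def tri(c1,p1,c2,p2):
    o,d=ray(c1,*p1);q,e=ray(c2,*p2)
    t=np.linalg.lstsq(np.c_[d,-e],q-o,rcond=None)[0];a=o+d*t[0];b=q+e*t[1];return (a+b)/2,np.linalg.norm(a-b)
def proj(c,p):
    q=np.linalg.inv(c['T'])@np.r_[p,1];q=c['intrinsics']@q[:3];return q[:2]/q[2]
E
python3 - <<'E'
from h import *
np.set_printoptions(precision=1,suppress=True)
t=cams.camera('top');s=cams.camera('side')
for n,a,b,z in[('barL',(231.5,243),(312.5,276.2),132),('barR',(252.7,236.5),(311.4,261.2),132),('edge1',(422.8,246),(355.6,186),105),('edge2',(411,269),(374.5,194),105)]:
    print(n,plane(t,*a,z),plane(s,*b,z),*tri(t,a,s,b))
a=plane(t,242.3,228.8,65);b=plane(t,250.9,255.7,65);print(a,b,(a+b)/2,np.degrees(np.arctan2(*(b-a)[1::-1])),plane(t,411,259,0))
# strip top ends in side: (86,153),(202,150) of crop
for u in((86,153),(203,150)): print(plane(s,270+u[0]/3.333,250+u[1]/3.333,65))
a=plane(t,422.8,246,105);b=plane(t,411,269,105);print((a+b)/2,np.degrees(np.arctan2(*(b-a)[1::-1])))
E
```

```text
barL [543. 174. 132.] [544.  175.9 132. ] [543.7 174.3 130.8] 1.4064493836757317
barR [557.6 129.4 132. ] [558.7 130.5 132. ] [558.2 129.6 131.4] 1.2987897758715266
edge1 [ 545.1 -237.4  105. ] [ 545.5 -230.4  105. ] [ 546.2 -238.   100.7] 1.637420168552199
edge2 [ 494.8 -212.   105. ] [ 493.2 -202.3  105. ] [ 494.9 -213.    98.8] 0.030087426183440253
[579.3 160.1  65. ] [519.5 139.4  65. ] [549.4 149.7  65. ] -160.92372147341482 [ 520.7 -228.2    0. ]
[583.5 162.5  65. ]
[516.5 143.2  65. ]
[ 520.  -224.7  105. ] 153.2328770164658
```

Emit:
{"method": "move_arm", "body": {
  "motion": [
    [0, 0, 0, 0, 0, 0.068, 1],
    [0.05, -0.0594, 0, 0, 0, 0, 1],
    [0.05, -0.0594, 0, 0, 0, 0, 1],
    [0.05, -0.0594, 0, 0, 0, 0, 1],
    [0.05, -0.0594, 0, 0, 0, 0, 1],
    [0.05, -0.0594, 0, 0, 0, 0, 1],
    [0.05, -0.0594, 0, 0, 0, 0, 1],
    [0.05, -0.0594, 0, 0, 0, 0, 1],
    [0.05, -0.0594, 0, 0, 0, 0, 1],
    [0.05, -0.0594, 0, 0, 0, 0, 1],
    [0.05, -0.0594, 0, 0, 0, 0, 1]
  ],
  "newtons": 25
}}

```text
clock: 1.3
tool_pos: [402.2, -208.5, 263.8]
orientation: [[0.951, 0.311, 0.0], [0.311, -0.951, -0.0], [0.0, 0.0, -1.0]]
ft_force: [0.9, -0.6, 0.4]
width: 88.3
finger_force: 0.0
```

Emit:
{"method": "move_arm", "body": {
  "motion": [
    [0.05, -0.0594, 0, 0, 0, 0, 1],
    [0.05, -0.0594, 0, 0, 0, 0, 1],
    [0.05, -0.0594, 0, 0, 0, 0, 1],
    [0.05, -0.0594, 0, 0, 0, 0, 1],
    [0.05, -0.0594, 0, 0, 0, 0, 1],
    [0.05, -0.0594, 0, 0, 0, 0, 1],
    [0.05, -0.0594, 0, 0, 0, 0, 1],
    [0.05, -0.0594, 0, 0, 0, 0, 1],
    [0, 0, 0.03, 0, 0, 0, 1],
    [0, 0, 0.03, 0, 0, 0, 1],
    [0, 0, 0, 0, 0, 0, 1]
  ]
}}

```text
clock: 2.4
tool_pos: [516.7, 78.1, 232.1]
orientation: [[0.95, 0.312, -0.004], [0.312, -0.95, -0.001], [-0.004, -0.0, -1.0]]
ft_force: [-0.6, 0.3, 0.5]
width: 88.1
finger_force: 0.0
```

Emit:
{"method": "move_arm", "body": {
  "motion": [
    [0.055, -0.0595, 0, 0, 0, 0, 1],
    [0.055, -0.0595, 0, 0, 0, 0, 1],
    [0, 0, 0.05, 0, 0, 0, 1],
    [0, 0, 0, 0, 0, 0, 1],
    [0, 0, 0, 0, 0, 0, 1]
  ]
}}

```text
clock: 2.9
tool_pos: [551.5, 150.3, 209.0]
orientation: [[0.951, 0.309, -0.001], [0.309, -0.951, -0.001], [-0.002, 0.001, -1.0]]
ft_force: [-0.9, -0.4, -0.4]
width: 88.4
finger_force: 0.0
```

```bash
python3 - <<'E'
from h import *
s=readout.observe();print(s['clock'],s['tool_pos'],s['orientation'].round(3) if hasattr(s['orientation'],'round') else s['orientation'])
t=cams.camera('top')['img'];d=cams.camera('side')['img']
def c(i,x,y,w=120,h=180):return cv2.resize(i[y:y+h,x:x+w],(400,600),interpolation=cv2.INTER_CUBIC)
cv2.imwrite('pics/a.png',np.hstack([c(t,190,150),c(d,255,180)])[:,:,::-1])
E
```

```text
2.9 [551.46601841 150.29082746 208.97068945] [[ 0.951  0.309 -0.001]
 [ 0.309 -0.951 -0.001]
 [-0.002  0.001 -1.   ]]
```

View pics/a.png

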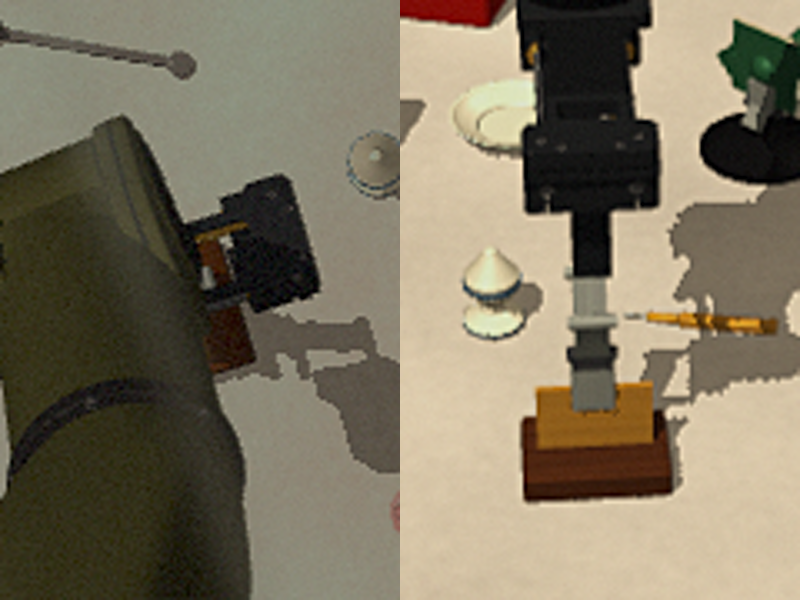

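The near finger (crop x≈590) is in line with the near bar (x≈592). I'll descend and squeeze.

Emit:
{"method": "move_arm", "body": {
  "motion": [
    [0, 0, 0.045, 0, 0, 0, 1],
    [0, 0, 0.045, 0, 0, 0, 1],
    [0, 0, 0.042, 0, 0, 0, 1],
    [0, 0, 0, 0, 0, 0, 1],
    [0, 0, 0, 0, 0, 0, 1]
  ]
}}

```text
clock: 3.5
tool_pos: [552.3, 151.0, 143.7]
orientation: [[0.951, 0.31, 0.001], [0.31, -0.951, -0.0], [0.001, 0.0, -1.0]]
ft_force: [0.0, -0.7, 0.4]
width: 88.2
finger_force: 0.0
```

Emit:
{"method": "move_arm", "body": {
  "motion": [
    [0, 0, 0, 0, 0, 0, -1],
    [0, 0, 0, 0, 0, 0, -1],
    [0, 0, 0, 0, 0, 0, -1],
    [0, 0, 0, 0, 0, 0, -1],
    [0, 0, 0, 0, 0, 0, -1],
    [0, 0, 0, 0, 0, 0, -1],
    [0, 0, 0, 0, 0, 0, -1],
    [0, 0, 0, 0, 0, 0, -1]
  ],
  "newtons": 25
}}

```text
clock: 4.3
tool_pos: [551.7, 151.6, 142.6]
orientation: [[0.95, 0.311, -0.0], [0.311, -0.95, -0.0], [-0.0, 0.0, -1.0]]
ft_force: [-0.3, -0.1, -0.8]
width: 31.4
finger_force: 25.0
```

Emit:
{"method": "move_arm", "body": {
  "motion": [
    [0, 0, -0.02, 0, 0, 0, -1],
    [0, 0, -0.02, 0, 0, 0, -1],
    [0, 0, -0.02, 0, 0, 0, -1],
    [0, 0, -0.03, 0, 0, 0, -1],
    [0, 0, -0.04, 0, 0, 0, -1],
    [0, 0, -0.04, 0, 0, 0, -1],
    [0, 0, 0, 0, 0, 0, -1],
    [0, 0, 0, 0, 0, 0, -1],
    [0, 0, 0, 0, 0, 0, -1],
    [0, 0, 0, 0, 0, 0, -1]
  ]
}}

```text
clock: 5.3
tool_pos: [551.2, 151.5, 226.7]
orientation: [[0.95, 0.311, -0.002], [0.311, -0.95, -0.001], [-0.002, 0.0, -1.0]]
ft_force: [0.2, 0.6, -1.2]
width: 31.1
finger_force: 25.0
```

```bash
python3 - <<'E'
from h import *
s=readout.observe();print(s['clock'],s['tool_pos'],s['width'],s['finger_force'])
c=cams.camera('side');d=c['img'];p=np.array(s['tool_pos']);z=[0,0,1]
for h in(6,25,53,93):print(h,proj(c,p-[0,0,h]))
cv2.imwrite('pics/b.png',cv2.resize(d[150:330,230:390],(640,720)[:2] if 0 else (533,600),interpolation=cv2.INTER_CUBIC)[:,:,::-1])
E
```

```text
5.3 [551.19434291 151.46532263 226.73069607] 31.05701499138957 24.998465180397034
6 [311.22583077 229.61607897]
25 [311.4521278  238.13648508]
53 [311.77779866 250.39845772]
93 [312.2275686  267.33293814]
```

View pics/b.png

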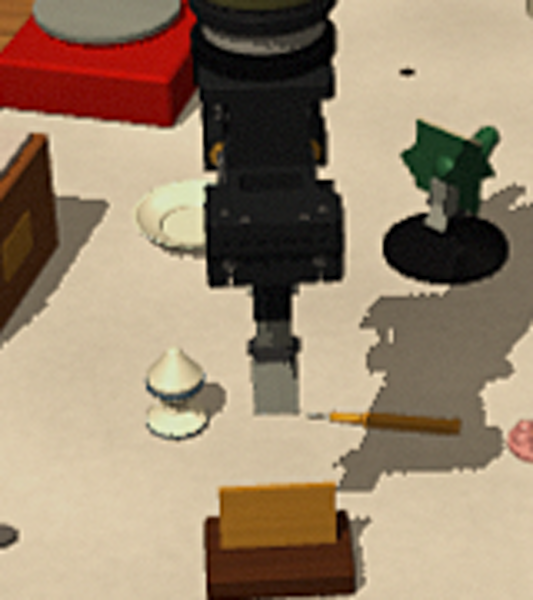

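The clip is lifted and open: its lower jaw edge is at crop (275,413), well above the strip. I'll carry it over at height, then turn it by 45°.

Emit:
{"method": "move_arm", "body": {
  "motion": [
    [0, 0, -0.04, 0, 0, 0, -1],
    [0, 0, -0.04, 0, 0, 0, -1],
    [-0.0293, 0.0696, 0, 0, 0, 0, -1],
    [-0.0293, 0.0696, 0, 0, 0, 0, -1],
    [-0.0293, 0.0696, 0, 0, 0, 0, -1],
    [-0.0293, 0.0696, 0, 0, 0, 0, -1],
    [-0.0293, 0.0696, 0, 0, 0, 0, -1],
    [-0.0293, 0.0696, 0, 0, 0, 0, -1],
    [-0.0293, 0.0696, 0, 0, 0, 0, -1],
    [-0.0293, 0.0696, 0, 0, 0, 0, -1],
    [-0.0293, 0.0696, 0, 0, 0, 0, -1],
    [-0.0293, 0.0696, 0, 0, 0, 0, -1]
  ]
}}

```text
clock: 6.55
tool_pos: [520.2, -226.1, 267.1]
orientation: [[0.951, 0.311, -0.001], [0.311, -0.951, 0.0], [-0.001, -0.001, -1.0]]
ft_force: [0.9, -1.0, -1.2]
width: 31.0
finger_force: 25.0
```

Emit:
{"method": "move_arm", "body": {
  "motion": [
    [0, 0, 0, 0, 0, 0.0713, -1],
    [0, 0, 0, 0, 0, 0.0713, -1],
    [0, 0, 0, 0, 0, 0.0713, -1],
    [0, 0, 0, 0, 0, 0.0713, -1],
    [0, 0, 0, 0, 0, 0.0713, -1],
    [0, 0, 0, 0, 0, 0.0713, -1],
    [0, 0, 0, 0, 0, 0.0713, -1],
    [0, 0, 0, 0, 0, 0, -1],
    [0, 0, 0, 0, 0, 0, -1],
    [0, 0, 0, 0, 0, 0, -1]
  ]
}}

```text
clock: 7.55
tool_pos: [520.6, -224.6, 267.5]
orientation: [[0.893, -0.449, -0.0], [-0.449, -0.893, 0.0], [-0.0, 0.0, -1.0]]
ft_force: [0.5, -0.9, -0.9]
width: 31.1
finger_force: 25.0
```

```bash
python3 - <<'E'
from h import *
np.set_printoptions(precision=1,suppress=True)
s=readout.observe();p=np.array(s['tool_pos']);R=np.array(s['orientation']);print(s['clock'],p,s['width'],s['finger_force'],np.degrees(np.arctan2(R[1,0],R[0,0])),R[2])
c=cams.camera('side');t=cams.camera('top')
# lip height from earlier picture: near jaw, vertical line through TCP offset
q=np.array([551.2,151.5,226.7])+np.array([-.311,.95,0])*14
for h in range(85,105,3):print(h,proj(c,q-[0,0,h]))
def k(i,x,y,w,h):return cv2.resize(i[y:y+h,x:x+w],(400,600),interpolation=cv2.INTER_CUBIC)
cv2.imwrite('pics/c.png',np.hstack([k(t['img'],370,200,80,120),k(c['img'],325,125,80,120)])[:,:,::-1])
E
```

```text
7.55 [ 520.6 -224.6  267.5] 31.10701303830904 24.9985009431839 -26.707237999963983 [-0.  0. -1.]
85 [312.5 268.4]
88 [312.5 269.7]
91 [312.6 271. ]
94 [312.6 272.2]
97 [312.6 273.5]
100 [312.7 274.7]
103 [312.7 275.9]
```

View pics/c.png

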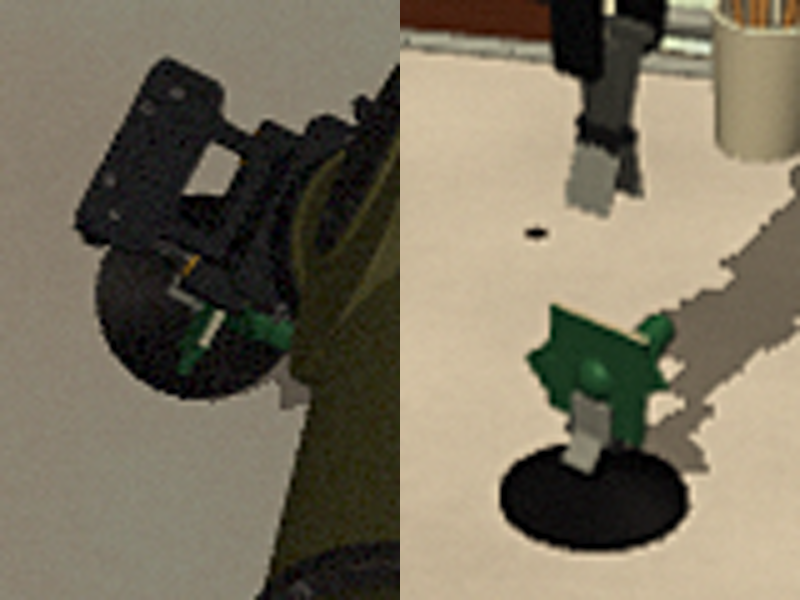

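Top view: the clip is hidden behind the gripper, with part of the shard edge visible at crop (210,330). Side view: near jaw's bottom edge runs (567,205)–(608,215) and shard edge (553,305)–(648,343). I'll check that the two agree.

```bash
python3 - <<'E'
from h import *
np.set_printoptions(precision=1,suppress=True)
c=cams.camera('side')
p=np.array([520.6,-224.6,267.5])
for h in(92,97):
  for o in(13,16):print(h,o,proj(c,p+[.449*o,.893*o,-h]),'obs 362.5 167')
print(proj(c,[520,-224.7,105]),'obs 365.05 189.9')
print(plane(c,362.5,167,170.5)-p, plane(c,365.05,189.8,105))
E
```

```text
92 13 [362.6 164.4] obs 362.5 167
92 16 [361.8 164.8] obs 362.5 167
97 13 [362.5 166.3] obs 362.5 167
97 16 [361.7 166.7] obs 362.5 167
[365.3 188.3] obs 365.05 189.9
[  5.2  15.3 -97. ] [ 519.3 -217.2  105. ]
```

Emit:
{"method": "move_arm", "body": {
  "motion": [
    [0, -0.003, 0.03, 0, 0, 0, -1],
    [0, 0, 0.03, 0, 0, 0, -1],
    [0, 0, 0.03, 0, 0, 0, -1],
    [0, 0, 0.02, 0, 0, 0, -1],
    [0, 0, 0, 0, 0, 0, -1],
    [0, 0, 0, 0, 0, 0, -1],
    [0, 0, 0, 0, 0, 0, -1]
  ]
}}

```text
clock: 8.4
tool_pos: [521.9, -223.6, 213.5]
orientation: [[0.893, -0.451, 0.001], [-0.451, -0.893, -0.001], [0.002, -0.0, -1.0]]
ft_force: [-0.1, 0.4, -0.4]
width: 31.1
finger_force: 25.0
```

```bash
python3 - <<'E'
from h import *
s=readout.observe();print(s['clock'],s['tool_pos'],s['width'])
c=cams.camera('side');t=cams.camera('top')
def k(i,x,y,w,h):return cv2.resize(i[y:y+h,x:x+w],(400,600),interpolation=cv2.INTER_CUBIC)
cv2.imwrite('pics/d.png',np.hstack([k(t['img'],390,225,40,60),k(c['img'],340,145,50,75)])[:,:,::-1])
E
```

```text
8.4 [ 521.88533459 -223.58580644  213.45453587] 31.064634784696516
```

View pics/d.png

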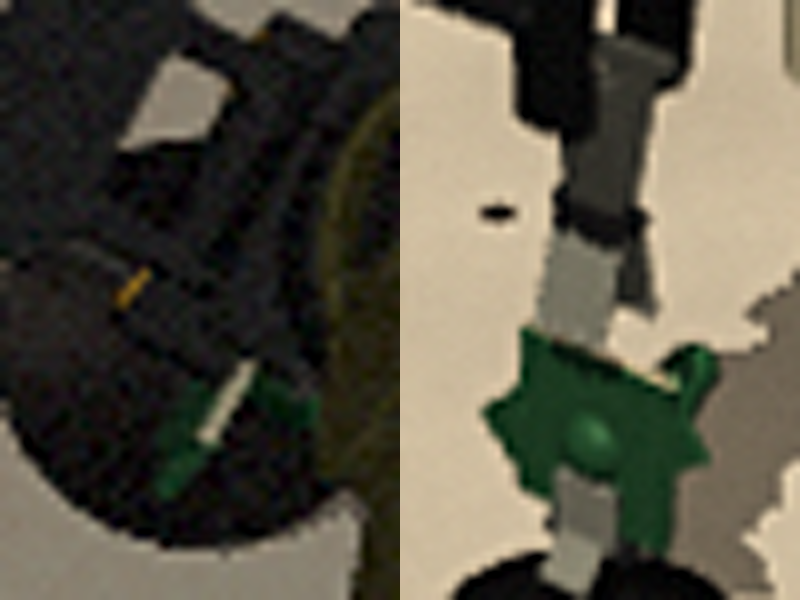

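Side crop: near jaw bottom at (570,341), far jaw bottom at (640,310), shard edge middle at (600,357). That puts the edge centred between the jaws, with the lips about 11 mm above it. I'll come down 24 mm slowly.

Emit:
{"method": "move_arm", "body": {
  "motion": [
    [0, 0, 0.008, 0, 0, 0, -1],
    [0, 0, 0.008, 0, 0, 0, -1],
    [0, 0, 0.008, 0, 0, 0, -1],
    [0, 0, 0.008, 0, 0, 0, -1],
    [0, 0, 0.008, 0, 0, 0, -1],
    [0, 0, 0.008, 0, 0, 0, -1],
    [0, 0, 0, 0, 0, 0, -1],
    [0, 0, 0, 0, 0, 0, -1],
    [0, 0, 0, 0, 0, 0, -1],
    [0, 0, 0, 0, 0, 0, -1]
  ]
}}

```text
clock: 9.5
tool_pos: [521.5, -223.3, 188.9]
orientation: [[0.892, -0.451, 0.0], [-0.451, -0.892, -0.0], [0.0, -0.0, -1.0]]
ft_force: [1.3, 0.9, -1.1]
width: 31.2
finger_force: 25.0
```

```bash
python3 - <<'E'
from h import *
s=readout.observe();print(s['clock'],s['tool_pos'],s['width'],s['ft_force'])
c=cams.camera('side')
def k(i,x,y,w,h):return cv2.resize(i[y:y+h,x:x+w],(400,600),interpolation=cv2.INTER_CUBIC)
cv2.imwrite('pics/e.png',k(c['img'],340,145,50,75)[:,:,::-1])
E
```

```text
9.5 [ 521.54921357 -223.34271461  188.92924005] 31.151854936381508 [ 1.29679194  0.880959   -1.13527955]
```

View pics/e.png

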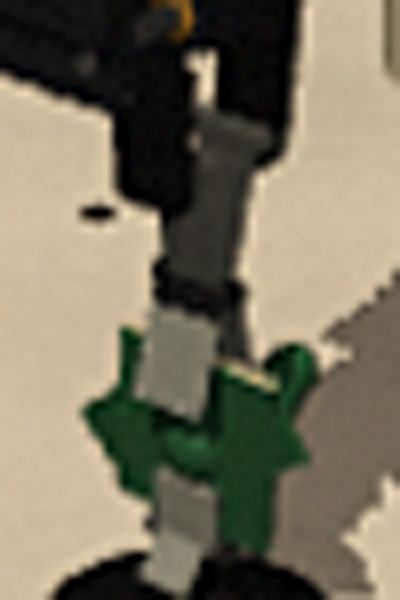

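The near jaw stands in front of the shard (bottom at about (175,412)) and the far jaw goes behind the edge at (235,350). The spout starts at 90 mm, so I'll raise 3 mm for clearance and hand in.

Emit:
{"method": "move_arm", "body": {
  "motion": [
    [0, 0, -0.006, 0, 0, 0, -1],
    [0, 0, 0, 0, 0, 0, -1],
    [0, 0, 0, 0, 0, 0, -1],
    [0, 0, 0, 0, 0, 0, -1],
    [0, 0, 0, 0, 0, 0, -1],
    [0, 0, 0, 0, 0, 0, -1]
  ]
}}

```text
clock: 10.15
tool_pos: [521.4, -223.3, 191.7]
orientation: [[0.892, -0.451, -0.0], [-0.451, -0.892, -0.0], [-0.0, 0.0, -1.0]]
ft_force: [-0.2, 1.1, -1.1]
width: 31.0
finger_force: 25.0
```

```bash
python3 -c "
from workcell import readout,arm
s=readout.observe();print(s['tool_pos'],s['ft_force'],s['width'],s['finger_force']);print(arm.sign_off())"
```

```text
[ 521.37463784 -223.29400725  191.68198443] [-0.21052587  1.14618862 -1.12925403] 31.044169535131502 24.99860554933548
the job is handed in; nothing more can be done
None
```

I handed in the job at about 10 s with the clip held squeezed open (25 N grip) and its jaws around the middle of the shard's top edge, lips about 10 mm below it by my estimate; hand-in gave no verdict, and I took no picture after the last 3 mm lift.

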